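# Fit the keyed flower hub on the dexterity board

### The job

Pick up the lime-green flower hub, slip it marked side up over the slotted wooden post on the board, and, pressing only lightly, turn it until its white tab drops into the slot of the post. Slide it down gently until it sits fully home on the board, let go of it, and leave the blue hub, the other pieces and the mug where they are.

Things in the scene. Friction and masses are not known exactly. Their poses are not given: they have to be found in the camera images.
- hub: Loose lime-green flower hub, 56 to 112 g: square collar 46 x 46 mm, 44 mm high, flat sides facing its x and y, white mark on top. At the foot four petals, radius 12, 9 mm high, centred 21, 21 mm from the axis under the corners. Origin: centre of the underside, z up. Starts upright on the table, mark up, yaw within 1.2 rad of 0. Grip it across two opposite flats, above the petals.
- hub_bore (a point): Centre of the hub's top, 44 mm above its underside. A round bore, radius 16 mm, runs right through along z.
- hub_tab (a point): Tip of the white tab in the hub's bore, on the hub's +x side, 9.5 mm from the axis, at mid-height. The tab is 8 mm wide and fills heights 16 to 28 mm above the underside, so 16 mm of plain bore lie below it. The mark on the hub's top is over the tab.
- board: Fixed beech board 130 x 220 x 18 mm (x, y, z), origin at the centre of its underside, z up. Bears the slotted post at x 0, y -50 mm and a fixed low stack of discs (radius 24, 32 mm tall) at x 0, y +60 mm. A white line on it runs from the post along its +x. The hub must not be forced: until it is home keep it below 30 N against the post.
- post_top (a point): On the post's axis at its top, 42 mm above the board. Round wooden post, radius 15 mm, chamfered 2 mm. A slot 9.6 mm wide, floor white, 7.5 mm from the axis, runs down its side from top to foot; a white mark on the top points to it. It points 0.25 to 1.45 rad anticlockwise (from above) of board +x: the angle is not reported but shows from above. The post turns only above 0.8 N m.
- post_foot (a point): Point on the post's axis at the board's top face, 18 mm above the table: where the hub's origin lies when home. Axes as the board's. With the tab resting on the post's top the hub's underside is 26 mm above this; with the tab in line with the slot it drops those 26 mm.
- blue_hub: Bystander: a loose blue hub of the very same form, standing near the green one; which of the two is nearer to the robot varies. Origin at the centre of its underside. Leave it.
- clover: Bystander: loose lime-green clover-shaped piece, about 44 mm across, 12 mm high, lying between the hubs and the board. Origin at the centre of its underside.
- butterfly: Bystander: loose lime-green butterfly-shaped piece, about 56 mm across, 12 mm high. Origin on its underside.
- tree: Bystander: loose lime-green tree-shaped piece, about 55 mm long, 12 mm high, on a card. Origin on its underside.
- mug: Bystander: white mug, 80 mm across, 90 mm high. Origin at the centre of its underside.
Things that resemble listed ones, but are neither listed nor needed, are in the scene too. Of the things that look like the hub, take the one that is farthest to the robot's right at the start.

How it is judged:
By the outcome, as a careful person would: the job done as asked, in the order asked, and still so for the second after the job is handed in, with the robot touching nothing.
It also fails if it takes over 72 s, if anything falls off the work surface, if the arm or the gripper's body presses on something with over 40 N, if the wrist force passes 120 N, or if a joint passes its speed limit or range.

### The arm

A 6-joint arm with a two-finger parallel gripper is mounted at the origin on the work surface. World frame = base frame: x ahead of the robot, y to its left, z up, the work surface at z = 0. Lengths are in m, angles in rad, forces in N, time in s.
With the tool pointing down it reaches from about 0.25 to 0.775 m from the base axis. Payload 4 kg.
Tool frame: the origin (TCP) lies on the centre line of the jaws, within the pads' length; the fingertips stand 8 mm ahead of it and the grasp point (between the pads) lies 11 mm behind it; z points along the fingers, y is the direction in which the jaws open and shut (so a half turn about z gives the same grasp; the last joint's range is limited). The gripper opens to 94 mm and grips with 3 to 60 N. Pads are 16 mm wide; open, the fingers measure 119 mm over their backs; the gripper's body (75 mm by 177 mm) begins 78 mm behind the grasp point.
Start: joints at [1.018, 0.087, 1.371, -0, 1.684, -0.103], TCP at [0.239, 0.495, 0.214] pointing down, gripper open.
Joint ranges: [-3.1, 3.1], [-0.76, 2.03], [0.27, 2.55], [-1.08, 4.22], [0.17, 2.65], [-2.57, 2.57]. Speed limits (rad/s): [2.79, 2.79, 3.14, 3.14, 3.14, 3.14].

### API

Orientations are given as [roll, pitch, yaw] about the fixed x, y, z axes, in that order (R = Rz(yaw) Ry(pitch) Rx(roll)).
In Python, from bench import robot, cams, close_job gives the robot as it stands.
- The arm moves only by the tool arm_command, never from a script. Its argument "plan" is one flat list of numbers, 7 for each row, row after row: the shift along the tool's x, y, z in cm, then the turn, a rotation vector about the tool's x, y, z in degrees, then the closure, from 0 (fully open) to 1 (shut). A call has 1 to 8 rows; each row shifts and turns the commanded pose from where the row before left it, along the tool's axes as they then stand; what a row does not reach is not made up. A row lasts 1/8 s, in which the tool goes at most 62.5 mm and 10.7 degrees, less where a joint would pass 70% of its speed; a pose out of reach is approached as far as the arm can. A call with a gripper value outside its range is refused whole. The fingers move at their own pace and stop on an object; the grip force is fixed at half the most. Time passes only in rows, so rows that do not move let the fingers close. It gives the time, the measured TCP pose, the force and the opening at its end, in the units of the state.
- robot.get_obs(): the state, without advancing time (a new reading comes with each control period).
- cams.snapshot(name): name is "scene" or "side" or "wrist"; returns a dict with "pixels" (400x640x3 uint8, red, green, blue), "fov_y" (degrees; the focal length in pixels is half the picture's height over the tangent of half this angle, whatever the lens; pixels are square), "cx", "cy" (the principal point, pixels), "camera_from_world" (4x4, takes a point from world to camera coordinates); the wrist camera has in their place "tool_from_camera" (4x4, takes a point from camera to tool coordinates, whose origin is the TCP and whose axes are the flange's). Camera axes: x right, y up, looking along -z (the intrinsics and any distortion apply to the point x, -y, -z); pixel columns grow to the right and rows downward; lengths in m; the calibration is good to about 2 mm. The wrist camera is an equidistant fisheye: a pixel r from the principal point sees the ray r / f radians off the axis. A picture is of the moment at which its call begins: read the wrist's pose just before it. There is no depth.
- close_job(): hands the job in, once; it reports no verdict.
The state is a dict: "time": time; "joint_positions": joint angles; "qvel": joint speeds; "joint_torque": joint torques, N m; "tool_pos": TCP position; "ee_rot": TCP orientation; "wrist_force": force on the tool from outside, world axes, zero at the start; "wrist_torque": the same for the moment, N m; "width": finger opening in m.
Only numpy, scipy, OpenCV 4.12 (cv2) and the standard library are available. Lean on these libraries where they do the work, as an engineer would, in place of code of your own. Each camera call takes 0.05 s, during which the arm holds its last target.

## Working session

There is one attempt and no reset: what is moved stays moved. The work goes in short steps, Python scripts to look and compute and a tool call to move; the robot and the scene stay as the last step left them, time stands still between calls to the robot, and variables do not carry over. Pictures are saved under pics/ and viewed, and the job is handed in when it is done.

Besides the shell and the picture viewer there is one more tool, called after ">>>" in YAML: its name, and indented under it one key for each argument. arm_command: Moves the arm, as the interface text tells. Its arguments: {"type":"object","properties":{"plan":{"type":"array","items":{"type":"number"}}},"required":["plan"]}

```bash
ls; mkdir -p pics
cat > h.py <<'E'
import numpy as np,cv2
from bench import robot,cams
from scipy.spatial.transform import Rotation as R
def ray(s,u,v,obs=None):
    h=s['pixels'].shape[0]; f=h/2/np.tan(np.radians(s['fov_y'])/2)
    if 'camera_from_world' in s:
        M=np.linalg.inv(np.array(s['camera_from_world'])); d=np.array([(u-s['cx'])/f,-(v-s['cy'])/f,-1])
    else:
        T=np.eye(4);T[:3,:3]=R.from_euler('xyz',obs['ee_rot']).as_matrix();T[:3,3]=obs['tool_pos']
        M=T@np.array(s['tool_from_camera']); a=np.array([u-s['cx'],-(v-s['cy'])]);r=np.hypot(*a);t=r/f
        a=a/max(r,1e-9); d=np.array([a[0]*np.sin(t),a[1]*np.sin(t),-np.cos(t)])
    return M[:3,3],M[:3,:3]@d
def atz(s,u,v,z,obs=None):
    o,d=ray(s,u,v,obs); return o+d*(z-o[2])/d[2]
def proj(s,p,obs=None):
    h=s['pixels'].shape[0]; f=h/2/np.tan(np.radians(s['fov_y'])/2)
    if 'camera_from_world' in s:
        q=np.array(s['camera_from_world'])@np.r_[p,1]; return s['cx']+f*q[0]/-q[2], s['cy']-f*q[1]/-q[2]
    T=np.eye(4);T[:3,:3]=R.from_euler('xyz',obs['ee_rot']).as_matrix();T[:3,3]=obs['tool_pos']
    q=np.linalg.inv(T@np.array(s['tool_from_camera']))@np.r_[p,1]; t=np.arctan2(np.hypot(q[0],q[1]),-q[2]); n=np.hypot(q[0],q[1])
    return s['cx']+f*t*q[0]/n, s['cy']-f*t*q[1]/n
import pickle
def snap(name,fn):
    o=robot.get_obs(); s=cams.snapshot(name); pickle.dump((s,o),open('pics/'+fn+'.pkl','wb'))
    cv2.imwrite('pics/'+fn+'.png',s['pixels'][:,:,::-1]); return s,o
def load(fn): return pickle.load(open('pics/'+fn+'.pkl','rb'))
def crop(fn,x,y,w,h,k):
    im=cv2.imread('pics/'+fn+'.png')[y:y+h,x:x+w]; cv2.imwrite('pics/'+fn+f'_c{x}_{y}.png',cv2.resize(im,None,fx=k,fy=k,interpolation=cv2.INTER_CUBIC))
E
python3 - <<'E'
from h import *
for n in ['scene','side','wrist']:
    s,o=snap(n,n+'0'); print(n,{k:np.round(v,3).tolist() for k,v in s.items() if k!='pixels'})
print(o)
E
```

```text
pics
scene {'fov_y': 50.309, 'cx': 322.652, 'cy': 200.592, 'camera_from_world': [[-0.463, 0.886, -0.012, 0.361], [-0.759, -0.389, 0.521, 0.371], [0.458, 0.25, 0.853, -1.225], [0.0, 0.0, 0.0, 1.0]]}
side {'fov_y': 52.029, 'cx': 321.768, 'cy': 202.503, 'camera_from_world': [[0.765, -0.643, 0.024, -0.516], [0.309, 0.4, 0.863, -0.192], [-0.565, -0.653, 0.505, -0.857], [0.0, 0.0, 0.0, 1.0]]}
wrist {'fov_y': 65.706, 'cx': 316.087, 'cy': 202.838, 'tool_from_camera': [[0.0, 0.96, 0.282, 0.083], [1.0, -0.0, -0.0, 0.0], [-0.0, 0.282, -0.96, -0.172], [0.0, 0.0, 0.0, 1.0]]}
{'time': 0.1, 'joint_positions': array([ 1.01790454e+00,  8.78868663e-02,  1.37208153e+00, -1.11561129e-05,
        1.68360539e+00, -1.03127137e-01]), 'qvel': array([-0.00068297, -0.00272477, -0.00151226, -0.00025421,  0.00109025,
        0.00086628]), 'joint_torque': array([ 2.28196812e-03, -3.41250730e+01, -3.03304303e+01,  7.19592883e-02,
        3.03747423e-02, -1.20540294e-04]), 'tool_pos': array([0.23888476, 0.49488568, 0.21242901]), 'ee_rot': array([-3.13962090e+00, -1.92918169e-04,  2.69182657e+00]), 'wrist_force': array([ 0.60192264, -0.29494452,  0.92951181]), 'wrist_torque': array([-0.00506217,  0.02122695,  0.0417683 ]), 'width': 0.09407978013575716}
```

View pics/scene0.png

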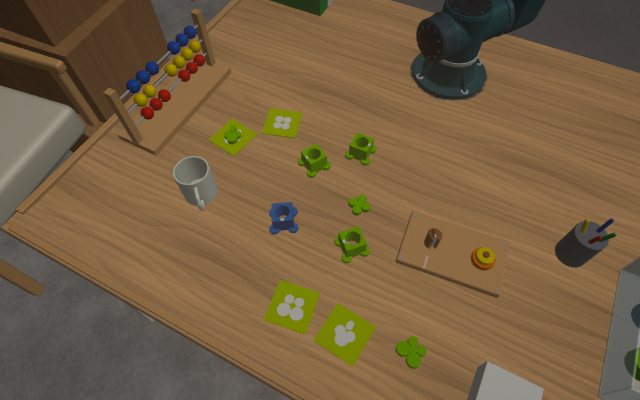

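View pics/side0.png

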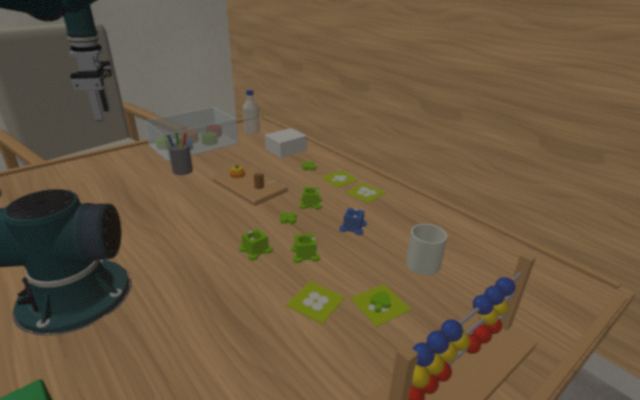

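View pics/wrist0.png

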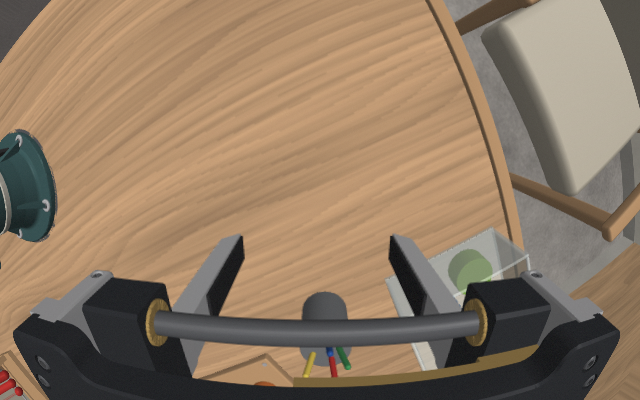

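Run:
```python
from h import *
s,o=load('scene0')
for n,u,v,z in [('A',314,153,.044),('B',363,141,.044),('C',352,236,.044),('blue',283,212,.044),('clover',359,204,.01),('post',435,232,.06),('discs',484,256,.05),('mug',192,170,.09)]:
    print(n,atz(s,u,v,z).round(3))
for c in [(412,214),(508,245),(498,292),(397,260)]: print(atz(s,*c,.018).round(3))
print(atz(s,425,269,.018),atz(s,428,252,.018))
crop('scene0',240,110,280,190,2.8)
```

```text
A [ 0.464 -0.188  0.044]
B [ 0.377 -0.098  0.044]
C [ 0.623 -0.011  0.044]
blue [ 0.639 -0.171  0.044]
clover [ 0.525 -0.038  0.01 ]
post [0.543 0.142 0.06 ]
discs [0.544 0.25  0.05 ]
mug [ 0.66  -0.388  0.09 ]
[0.499 0.081 0.018]
[0.476 0.293 0.018]
[0.59  0.302 0.018]
[0.618 0.094 0.018]
[0.61035573 0.15353518 0.018     ] [0.57076814 0.14556342 0.018     ]
```

View pics/scene0_c240_110.png

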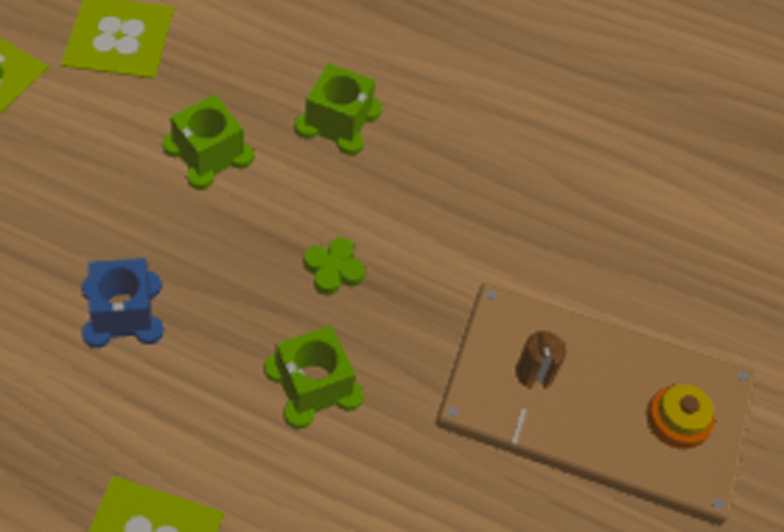

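Run:
```python
from h import *
s,o=load('scene0')
def c(u,v): return 240+u/2.8,110+v/2.8
for n,ct,m,z in [('A',(208,122),(187,133),.044)]:
    a=atz(s,*c(*ct),z);b=atz(s,*c(*m),z);print(n,a,b,np.arctan2(*(b-a)[1::-1]))
crop('scene0',400,210,80,70,8); crop('scene0',285,135,100,60,8)
```

```text
A [ 0.4654003 -0.1861513  0.044    ] [ 0.48390351 -0.19652389  0.044     ] -0.5109321120775093
```

View pics/scene0_c400_210.png

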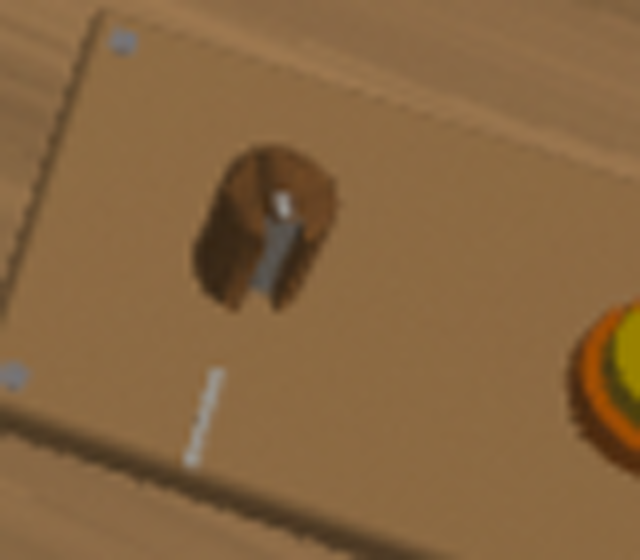

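View pics/scene0_c285_135.png

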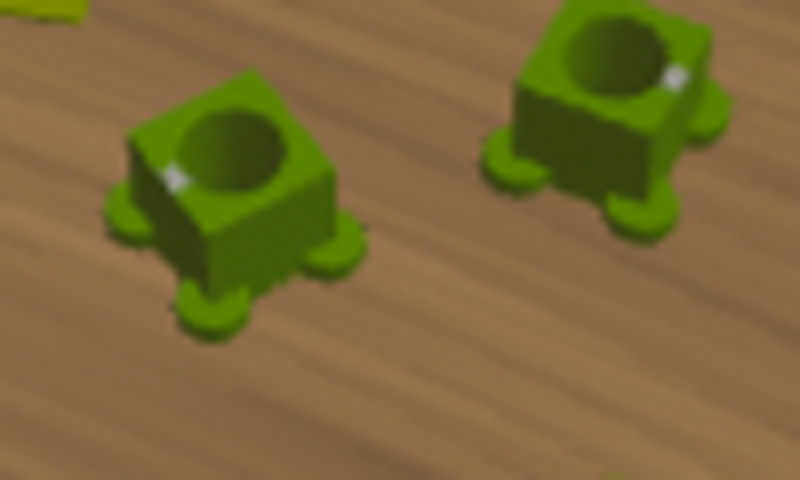

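>>> arm_command:
  plan: [-5.2,-2.4,0,0,0,0,0,-5.2,-2.4,0,0,0,0,0,-5.2,-2.4,0,0,0,0,0,-5.2,-2.4,0,0,0,0,0,-5.2,-2.4,0,0,0,0,0,-5.2,-2.4,0,0,0,0,0,-5.2,-2.4,0,0,0,0,0,-5.2,-2.4,0,0,0,0,0]

```text
time: 1.15
tool_pos: [0.5311, 0.1399, 0.2132]
ee_rot: [3.141, -0.0, 2.692]
wrist_force: [0.1, 0.6, -0.1]
width: 0.0937
```

>>> arm_command:
  plan: [-5.1,-2.4,0,0,0,0,0,0,0,0,0,0,9,0,0,0,0,0,0,9,0,0,0,0,0,0,9,0,0,0,0,0,0,9,0,0,0,0,0,0,0,0,0,0,0,0,0,0,0]

```text
time: 2.02
tool_pos: [0.5656, 0.0978, 0.2132]
ee_rot: [-3.141, -0.0, 2.066]
wrist_force: [-0.1, 0.4, 1.1]
width: 0.0941
```

Run:
```python
from h import *
s,o=snap('wrist','w1'); print(o['time'],o['tool_pos'],o['ee_rot'],o['qvel'].round(3),o['wrist_force'])
```

```text
2.025 [0.56564486 0.09776234 0.21321246] [-3.14116922e+00 -2.70983410e-04  2.06570021e+00] [ 0.003  0.001 -0.002  0.002  0.     0.013] [-0.14173151  0.3549947   1.1100209 ]
```

View pics/w1.png

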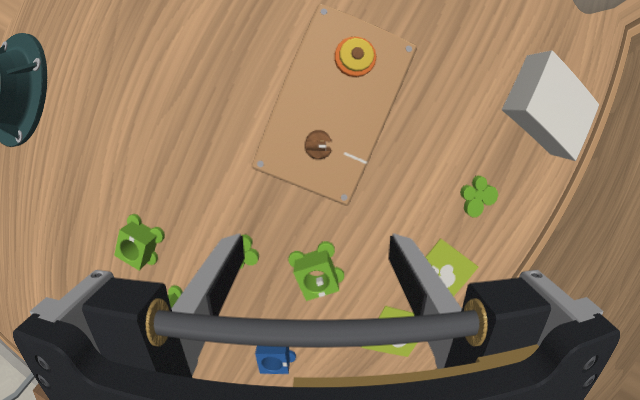

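Run:
```python
from h import *
crop('w1',290,115,60,60,10); crop('w1',245,0,180,210,2.8)
```

```text
(no output)
```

View pics/w1_c290_115.png

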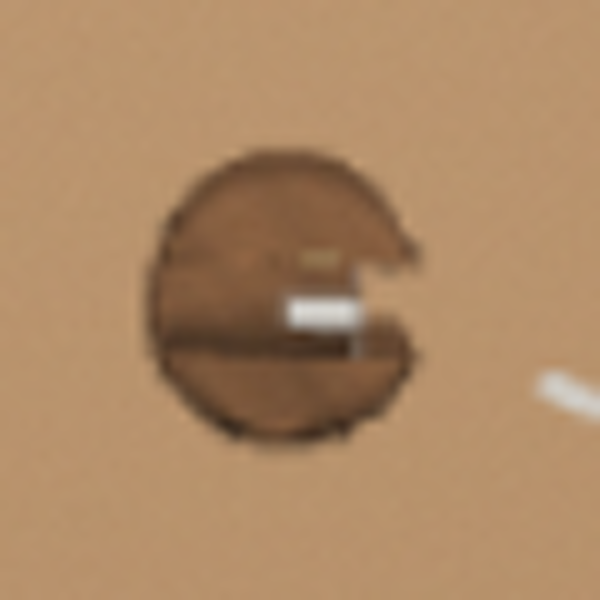

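View pics/w1_c245_0.png

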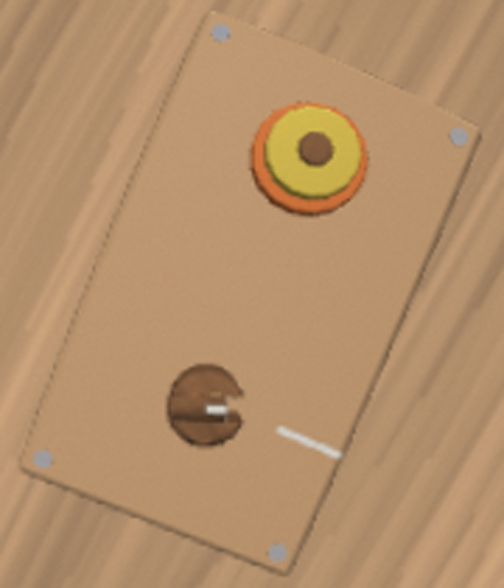

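>>> arm_command:
  plan: [0,0,5,0,0,0,0,0,0,5,0,0,0,0,0,0,2,0,0,0,0,0,0,0,0,0,0,0,0,0,0,0,0,0,0]

```text
time: 2.7
tool_pos: [0.5667, 0.0978, 0.095]
ee_rot: [3.139, 0.001, 2.064]
wrist_force: [-0.7, -0.7, -0.2]
width: 0.094
```

```bash
python3 - <<'E'
from h import *
s,o=snap('wrist','w2'); print(o['time'],o['tool_pos'],o['ee_rot'],o['qvel'].round(3),o['wrist_force'])
print(proj(s,[.543,.142,.06],o))
u,v=map(int,proj(s,[.543,.142,.06],o))
crop('w2',u-50,v-40,100,80,8); crop('w2',0,0,640,400,1); print(u,v)
E
ls -t pics|head -3
```

```text
2.7 [0.56670213 0.09784279 0.09497276] [3.13933657e+00 9.44748328e-04 2.06401232e+00] [-0.    -0.012 -0.017  0.    -0.002  0.004] [-0.69831118 -0.70590395 -0.21273262]
(np.float64(315.6337603791539), np.float64(163.010495558946))
315 163
w2_c0_0.png
w2_c265_123.png
w2.png
```

View pics/w2.png

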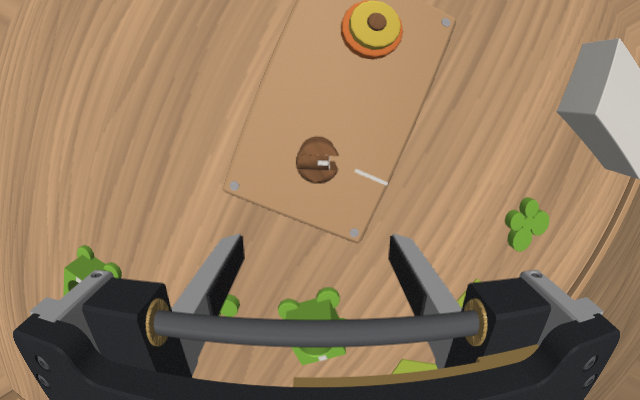

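View pics/w2_c265_123.png

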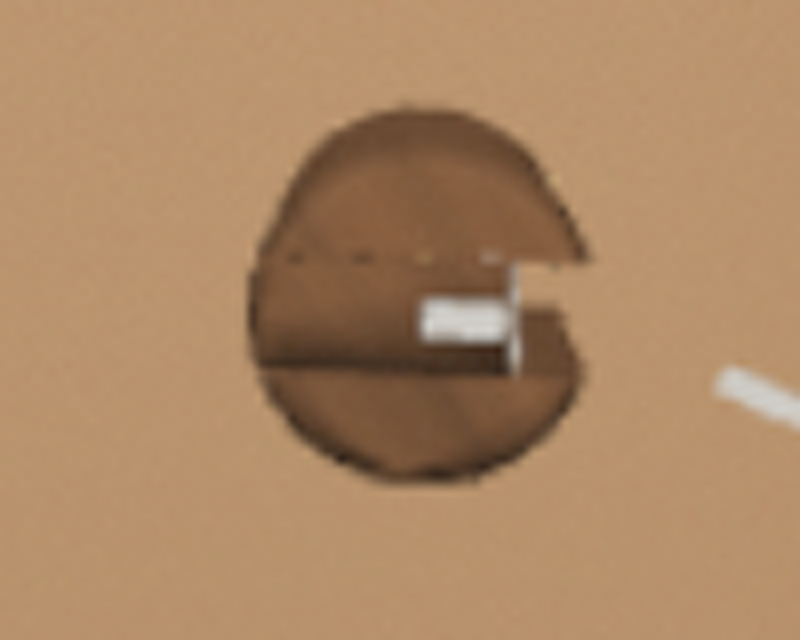

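Run:
```python
from h import *
s,o=load('w2')
c=lambda x,y:(265+(x+.5)/8-.5,123+(y+.5)/8-.5)
P=lambda x,y:atz(s,*c(x,y),.06,o)
ang=lambda a,b:np.arctan2(*(b-a)[1::-1])
print(P(428,314),'dirs',ang(P(255,365),P(520,374)),ang(P(290,257),P(510,261)),ang(P(420,320),P(505,322)), ang(P(515,374),P(515,262))-np.pi/2)
print('slotw',np.linalg.norm(P(515,374)-P(515,262)))
# lines crossing: axis = floor mid - 7.5mm along dir
m=(P(516,374)+P(516,262))/2; d=ang(P(255,365),P(520,374)); print(m-.0075*np.array([np.cos(d),np.sin(d),0]))
# white line
a=atz(s,*c(730,380),.018,o); full=[(356,171),(387,184)]
b=[atz(s,*q,.018,o) for q in full]; print('line',b,ang(b[0],b[1]))
# board screws/corners
for q in [(234,185),(354,232),(446,22),(359,242),(224,190)]: print(atz(s,*q,.018,o).round(4))
s,o=load('w1'); c=lambda x,y:(290+(x+.5)/10-.5,115+(y+.5)/10-.5)
m=(P(355,357)+P(355,266))/2; print('w1',m-.0075*np.array([np.cos(d),np.sin(d),0]))
```

```text
[0.54405152 0.14349444 0.06      ] dirs 0.4577177296796036 0.47420766322860075 0.47096604666321357 0.5016723173886604
slotw 0.009570771008801939
[0.54401271 0.14338554 0.06      ]
line [array([0.57839092, 0.14610234, 0.018     ]), array([0.60699978, 0.14926918, 0.018     ])] 0.11024555845463022
[0.4941 0.0878 0.018 ]
[0.6039 0.099  0.018 ]
[0.5837 0.2984 0.018 ]
[0.6127 0.0929 0.018 ]
[0.488  0.0797 0.018 ]
w1 [0.54366039 0.14298589 0.06      ]
```

>>> arm_command:
  plan: [0,0,-3,0,0,0,0,-3.85,-4.45,-0.5,0,0,0,0,-3.85,-4.45,-0.5,0,0,0,0,-3.85,-4.45,-0.5,0,0,0,0,-3.85,-4.45,0,0,0,0,0,-3.85,-4.45,0,0,0,0,0,-3.85,-4.45,0,0,0,0,0,0,0,0,0,0,9.6,0]

```text
time: 3.75
tool_pos: [0.439, -0.2364, 0.1406]
ee_rot: [3.14, 0.004, 1.885]
wrist_force: [0.1, 1.2, -0.1]
width: 0.0942
```

>>> arm_command:
  plan: [0,0,0,0,0,9.6,0,0,0,0,0,0,9.6,0,0,0,0,0,0,9.6,0,0,0,0,0,0,9.6,0,0,0,0,0,0,9.6,0,0,0,0,0,0,0,0,0,0,0,0,0,0,0]

```text
time: 4.62
tool_pos: [0.4402, -0.2323, 0.1395]
ee_rot: [3.14, 0.0, 1.061]
wrist_force: [0.6, -0.0, 0.3]
width: 0.0936
```

Run:
```python
from h import *
s,o=snap('wrist','w3'); print(o['time'],o['tool_pos'],o['ee_rot'],o['qvel'].round(3),o['wrist_force'])
u,v=map(int,proj(s,[.465,-.187,.044],o)); print(u,v)
crop('w3',u-50,v-50,100,100,6)
import os; os.rename(f'pics/w3_c{u-50}_{v-50}.png','pics/w3c.png')
```

```text
4.625 [ 0.44021859 -0.23233936  0.13950215] [3.13966647e+00 9.43696310e-05 1.06066263e+00] [-0.     0.004  0.006  0.    -0.     0.008] [ 0.60265664 -0.0319938   0.31293347]
315 150
```

View pics/w3.png

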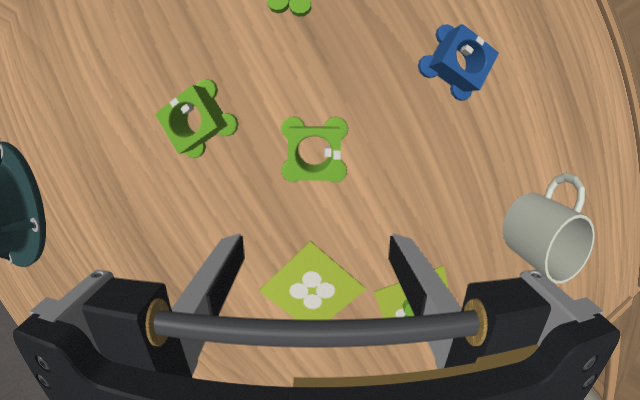

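View pics/w3c.png

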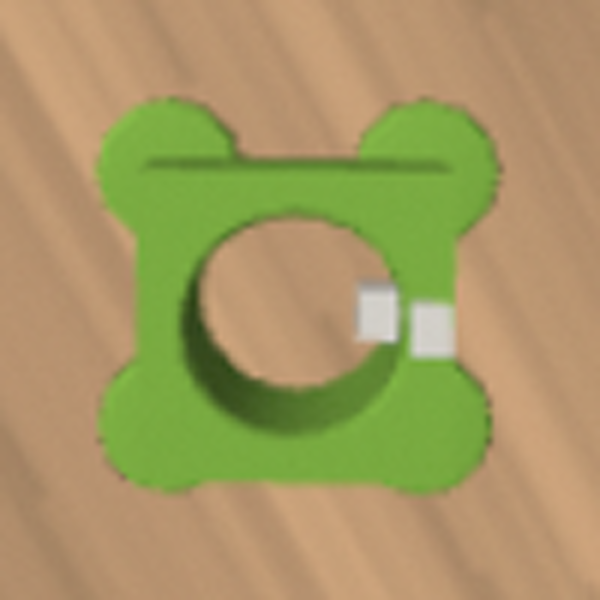

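Run:
```python
from h import *
s,o=load('w3')
c=lambda x,y:(265+(x+.5)/6-.5,100+(y+.5)/6-.5)
P=lambda x,y,z=.044:atz(s,*c(x,y),z,o)
ang=lambda a,b:np.arctan2(*(b-a)[1::-1])
print(P(296.5,326),P(290.5,323)); print('w',np.linalg.norm(P(137,326)-P(456,326)),np.linalg.norm(P(296,168)-P(296,483)),np.linalg.norm(P(181,323)-P(400,323)))
print('ang',ang(P(290.5,323),P(433,329)),ang(P(145,168),P(450,173)))
g=(P(296.5,326)+P(290.5,323))/2; d=g-o['tool_pos']; y=o['ee_rot'][2]
print(g,'tool dx,dy cm',100*(d[0]*np.cos(y)+d[1]*np.sin(y)),100*(d[0]*np.sin(y)-d[1]*np.cos(y)), 'yaw',y-np.pi/2)
```

```text
[ 0.46225989 -0.18903668  0.044     ] [ 0.46171927 -0.18823123  0.044     ]
w 0.046137772715322926 0.04612418844104867 0.03162668457716368
ang -0.549731561898061 -0.5275465452937156
[ 0.46198958 -0.18863396  0.044     ] tool dx,dy cm 4.877143633769624 -0.23419934832968442 yaw -0.5101336950692583
```

>>> arm_command:
  plan: [4.9,-0.25,0,0,0,0,0,0,0,0,0,0,1.2,0,0,0,3,0,0,0,0,0,0,3,0,0,0,0,0,0,3,0,0,0,0,0,0,0,0,0,0,0,0,0,0,0,0,0,0]

```text
time: 5.55
tool_pos: [0.4622, -0.1889, 0.0497]
ee_rot: [3.14, 0.0, 1.037]
wrist_force: [0.3, -0.3, 0.3]
width: 0.0941
```

Run:
```python
from h import *
s,o=snap('wrist','w4'); print(o['time'],o['tool_pos'],o['ee_rot'],o['qvel'].round(3),o['wrist_force'])
```

```text
5.55 [ 0.46223702 -0.18886594  0.0496906 ] [3.13979637e+00 5.43247453e-05 1.03717970e+00] [ 0.    -0.013 -0.018 -0.001 -0.002  0.002] [ 0.26580085 -0.28989859  0.32575816]
```

View pics/w4.png

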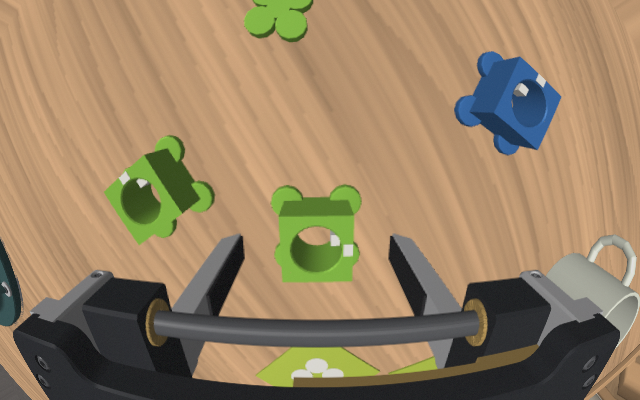

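>>> arm_command:
  plan: [0,0,1.2,0,0,0,0,0,0,1.2,0,0,0,0,0,0,0,0,0,0,0,0,0,0,0,0,0,1,0,0,0,0,0,0,1,0,0,0,0,0,0,1,0,0,0,0,0,0,1,0,0,0,0,0,0,1]

```text
time: 6.6
tool_pos: [0.4618, -0.1882, 0.0246]
ee_rot: [3.141, -0.0, 1.037]
wrist_force: [-0.3, -1.3, 0.2]
width: 0.0476
```

>>> arm_command:
  plan: [0,0,0,0,0,0,1,0,0,0,0,0,0,1]

```text
time: 6.85
tool_pos: [0.4618, -0.1882, 0.0246]
ee_rot: [3.141, -0.0, 1.037]
wrist_force: [0.7, -0.4, 0.5]
width: 0.0459
```

>>> arm_command:
  plan: [0,0,-2,0,0,0,1,0,0,-4,0,0,0,1,0,0,-5,0,0,0,1,0,0,0,0,0,0,1,0,0,0,0,0,0,1]

```text
time: 7.48
tool_pos: [0.4611, -0.1878, 0.1335]
ee_rot: [-3.14, 0.0, 1.037]
wrist_force: [0.6, -0.0, -0.6]
width: 0.0456
```

Run:
```python
from h import *
s,o=snap('wrist','w5'); print(o['time'],o['tool_pos'],o['ee_rot'],o['qvel'].round(3),o['wrist_force'])
z=o['tool_pos'][2]-.0246+.044
u,v=proj(s,[*o['tool_pos'][:2],z],o); print(u,v); u,v=int(u),int(v)
crop('w5',265,190,100,110,6)
```

```text
7.475 [ 0.4610634  -0.18784584  0.13346027] [-3.13999430e+00  3.50179950e-05  1.03722149e+00] [-0.002  0.019  0.033  0.     0.001  0.001] [ 0.59780514 -0.0418058  -0.56437033]
316.6249943309559 268.70036221919
```

View pics/w5_c265_190.png

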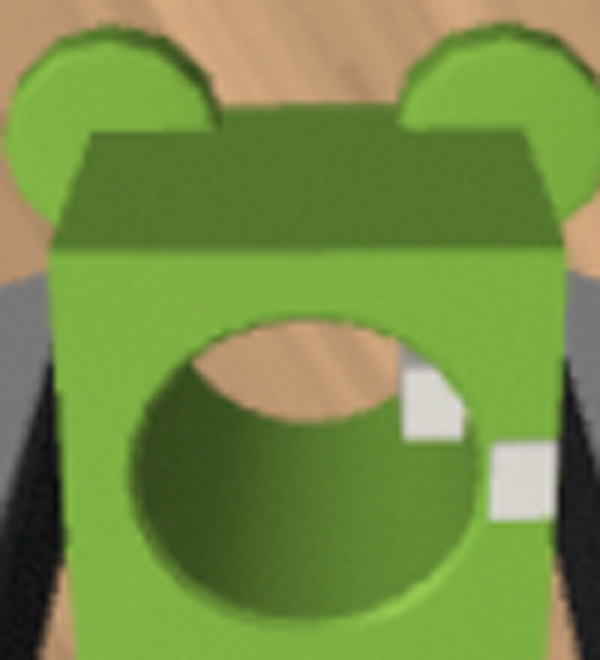

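View pics/w5.png

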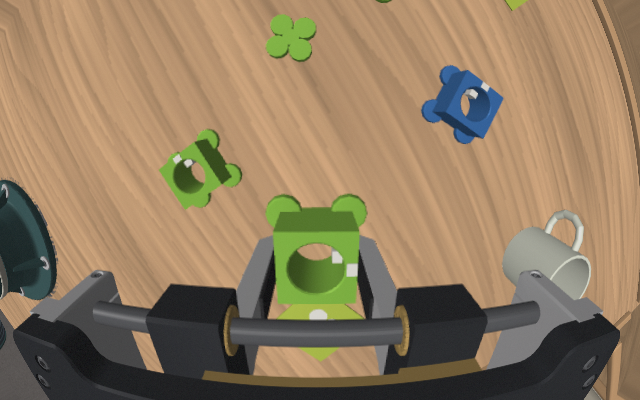

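Run:
```python
from h import *
from scipy.optimize import least_squares
s,o=load('w5')
y=o['ee_rot'][2];X=np.array([np.cos(y),np.sin(y),0]);Y=np.array([np.sin(y),-np.cos(y),0])
c=lambda x,yy:(265+(x+.5)/6-.5,190+(yy+.5)/6-.5)
def pr(p,zt):
    dx,dy,dz=p; g=o['tool_pos']+X*dx+Y*dy; g=g.copy(); g[2]=zt+dz
    t=np.linspace(0,2*np.pi,181); C=np.array([proj(s,g+.016*(np.cos(a)*X+np.sin(a)*Y),o) for a in t])
    f=[proj(s,g+.023*X-.023*Y,o),proj(s,g+.023*X+.023*Y,o)]
    return np.r_[C[:,0].min(),C[:,0].max(),C[:,1].min(),C[:,1].max(),f[0],f[1]]
ob=np.r_[c(130,0)[0],c(475,0)[0],c(0,318)[1],c(0,622)[1],c(50,248),c(564,246)]
zt=o['tool_pos'][2]-.0246+.044
r=least_squares(lambda p:pr(p,zt)-ob,[0,0,0],x_scale=.001); print(r.x*1000,r.fun.round(2))
r=least_squares(lambda p:pr([p[0],p[1],0],zt)-ob,[0,0],x_scale=.001); print(r.x*1000,r.fun.round(2))
```

```text
[-0.65257477 -0.69283749 -0.81343921] [ 0.54  0.24  0.38 -0.34 -0.64 -0.24 -0.11  0.16]
[-0.2897884  -0.69004572] [ 0.39  0.39  0.37 -0.1  -0.87 -0.32  0.12  0.09]
```

>>> arm_command:
  plan: [2.3,-0.7,0,0,0,0,1,4.7,-1.4,0,0,0,0,1,5,-1.5,0,0,0,0,1,5,-1.5,0,0,0,0,1,5,-1.5,0,0,0,0,1,4.7,-1.4,0,0,0,0,1,4,-1.2,0,0,0,0,1,2.1,-0.5,0,0,0,0,1]

```text
time: 8.52
tool_pos: [0.5438, 0.1452, 0.1319]
ee_rot: [-3.138, 0.003, 1.039]
wrist_force: [-0.6, -0.1, -0.8]
width: 0.0456
```

>>> arm_command:
  plan: [0,0,0,0,0,-7,1,0,0,0,0,0,-7,1,0,0,0,0,0,-7,1,0,0,0,0,0,-7,1,0,0,0,0,0,-6.5,1,0,0,0,0,0,0,1,0,0,0,0,0,0,1]

```text
time: 9.4
tool_pos: [0.5447, 0.1431, 0.1338]
ee_rot: [-3.14, 0.0, 1.637]
wrist_force: [-0.6, -0.2, -1.0]
width: 0.046
```

```bash
cat > st.py <<'E'
from h import *
import sys
def goto(x,y):
    o=robot.get_obs(); yw=o['ee_rot'][2]; d=np.array([x,y])-o['tool_pos'][:2]
    print('t',o['time'],'pos',o['tool_pos'].round(4),'yaw',round(yw,4),'rp',o['ee_rot'][:2].round(4),'F',o['wrist_force'].round(1),'M',o['wrist_torque'].round(2),'w',o['width'])
    print('cm dx,dy',100*(d[0]*np.cos(yw)+d[1]*np.sin(yw)),100*(d[0]*np.sin(yw)-d[1]*np.cos(yw)))
if __name__=='__main__': goto(float(sys.argv[1]),float(sys.argv[2]))
E
python3 st.py .5445 .144
python3 - <<'E'
from h import *
snap('wrist','w6'); snap('scene','s6')
E
```

```text
t 9.4 pos [0.5447 0.1431 0.1338] yaw 1.6371 rp [-3.1403e+00  3.0000e-04] F [-0.6 -0.2 -1. ] M [-0.11  0.08  0.03] w 0.04596663105365908
cm dx,dy 0.09528699641876746 -0.011865073484133125
```

View pics/w6.png

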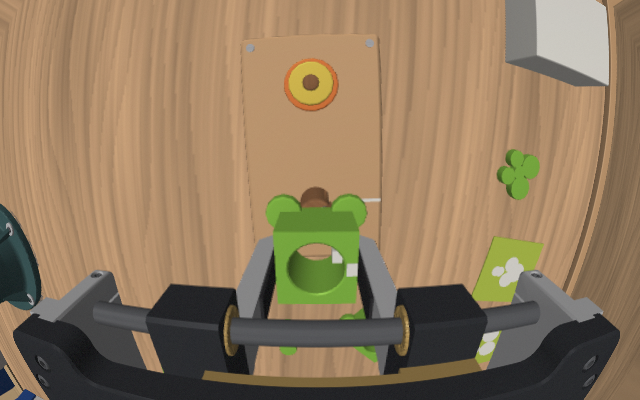

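>>> arm_command:
  plan: [0.1,0,1.5,0,0,0,1,0,0,1.5,0,0,0,1,0,0,1.2,0,0,0,1,0,0,0,0,0,0,1,0,0,0,0,0,0,1]

```text
time: 10.12
tool_pos: [0.5451, 0.1447, 0.0926]
ee_rot: [3.141, -0.0, 1.639]
wrist_force: [-0.3, -0.0, -1.7]
width: 0.0459
```

```bash
python3 st.py .5445 .144
python3 - <<'E'
from h import *
snap('wrist','w7'); snap('scene','s7');snap('side','d7')
crop('w7',265,170,100,130,6);crop('s7',390,170,100,80,8);crop('d7',220,140,80,70,8)
E
```

```text
t 10.125 pos [0.5451 0.1447 0.0926] yaw 1.6394 rp [ 3.1412e+00 -1.0000e-04] F [-0.3 -0.  -1.7] M [-0.1   0.03 -0.03] w 0.04586814789835207
cm dx,dy -0.06158337005125277 -0.06304520647004565
```

View pics/w7_c265_170.png

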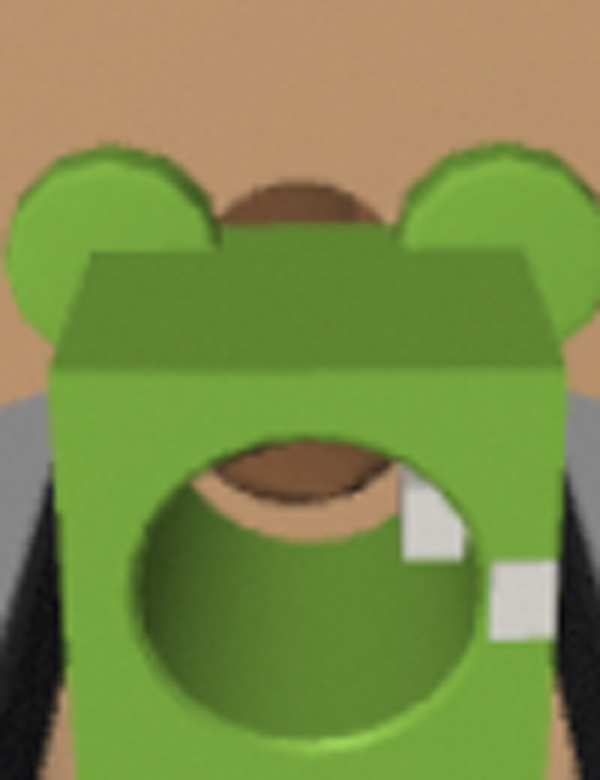

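View pics/s7_c390_170.png

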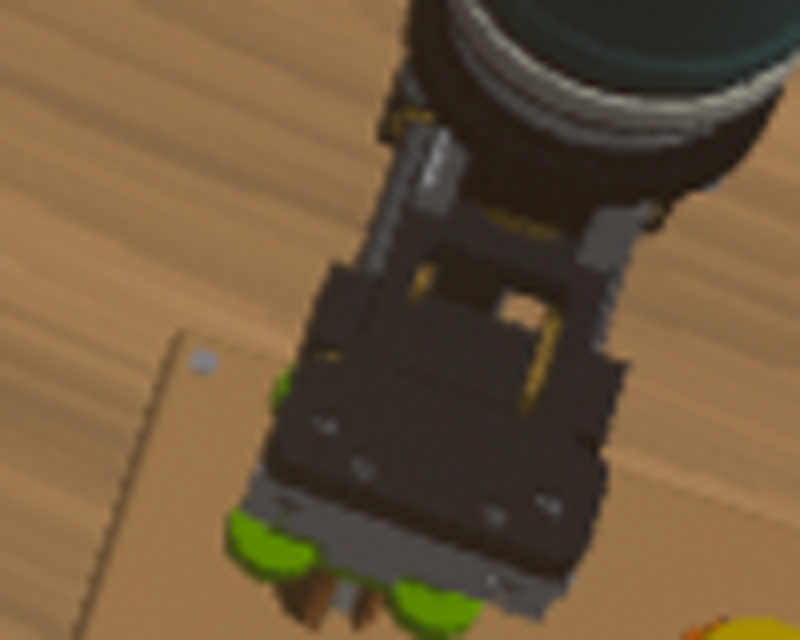

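View pics/d7_c220_140.png

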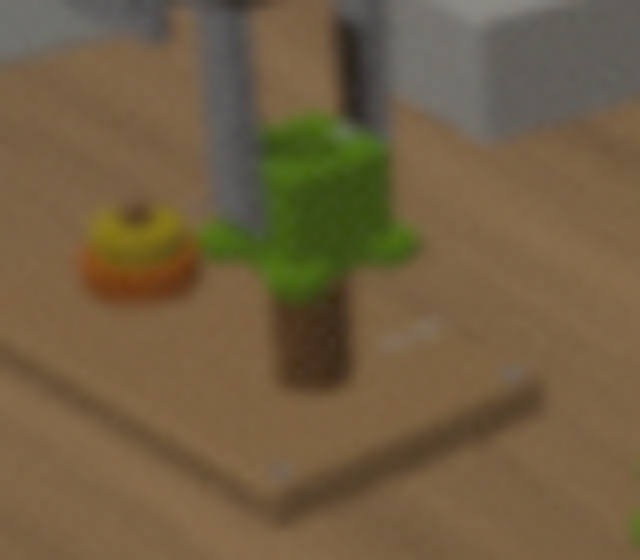

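Run:
```python
from h import *
from scipy.optimize import least_squares
s,o=load('w7'); 
y=o['ee_rot'][2];X=np.array([np.cos(y),np.sin(y),0]);Y=np.array([np.sin(y),-np.cos(y),0])
t=np.linspace(0,2*np.pi,181)
def circ(cx,cy,z,r):
    g=np.array([cx,cy,z]); C=np.array([proj(s,g+r*(np.cos(a)*X+np.sin(a)*Y),o) for a in t]); return (C-[265-.5,170-.5])*6-.5
tz=o['tool_pos'][2]
b=o['tool_pos']-.0004*X-.0007*Y
for z,r,n in [(tz-.0246+.044,.016,'top'),(tz-.0246,.016,'bot')]:
    C=circ(b[0],b[1],z,r); print(n,C.min(0),C.max(0),C[np.argmax(C[:,1])])
for z,r in [(.058,.015),(.060,.013),(.018,.015)]:
    C=circ(.5440,.1434,z,r); print('post',C.min(0),C.max(0),C[np.argmax(C[:,1])],C[np.argmin(C[:,1])])
C=circ(.5440,.1434,.058,.015)+0; C2=circ(.5440,.1444,.058,.015);print((C2-C).mean(0))
```

```text
top [129.14862766 442.41741636] [473.92456193 743.16089054] [301.74466594 743.16089054]
bot [163.04011152 282.92590473] [442.27910713 539.63269136] [302.77721984 539.63269136]
post [173.71014562 269.54424125] [424.18656395 501.2724806 ] [299.127547  501.2724806] [298.72203384 269.54424125]
post [189.37618674 291.30157756] [408.35794979 493.56673725] [299.02976453 493.56673725] [298.66950653 291.30157756]
post [193.12224344 177.26894962] [407.2569961  379.96124267] [300.30469418 379.96124267] [300.04440161 177.26894962]
[ 0.55879446 -7.71307024]
```

>>> arm_command:
  plan: [-0.07,-0.05,0,0,0,0,1,0,0,0.4,0,0,0,1,0,0,0.4,0,0,0,1,0,0,0.3,0,0,0,1,0,0,0,0,0,0,1]

```text
time: 10.9
tool_pos: [0.5441, 0.1438, 0.0809]
ee_rot: [-3.141, 0.0, 1.639]
wrist_force: [0.2, 0.2, -0.2]
width: 0.0461
```

```bash
python3 st.py .5445 .144
```

```text
t 10.9 pos [0.5441 0.1438 0.0809] yaw 1.6394 rp [-3.1406  0.    ] F [ 0.2  0.2 -0.2] M [-0.03  0.03  0.05] w 0.04613492781386317
cm dx,dy 0.013973314730577257 0.04081376975990037
```

>>> arm_command:
  plan: [0,0.02,0.35,0,0,0,1,0,0,0.35,0,0,0,1,0,0,0.25,0,0,0,1,0,0,0,0,0,0,1]

```text
time: 11.4
tool_pos: [0.5445, 0.1439, 0.0716]
ee_rot: [-3.141, -0.0, 1.639]
wrist_force: [0.6, -0.4, -0.3]
width: 0.0457
```

```bash
python3 st.py .5445 .144
```

```text
t 11.4 pos [0.5445 0.1439 0.0716] yaw 1.6393 rp [-3.1411e+00 -1.0000e-04] F [ 0.6 -0.4 -0.3] M [-0.04  0.04 -0.03] w 0.04574876269856669
cm dx,dy 0.012493692548318476 0.004794112693306226
```

>>> arm_command:
  plan: [0,0,0.2,0,0,0,1,0,0,0.1,0,0,0,1,0,0,0,0,0,0,1]

```text
time: 11.78
tool_pos: [0.5446, 0.1439, 0.0689]
ee_rot: [-3.142, -0.0, 1.639]
wrist_force: [-0.8, 0.9, -0.5]
width: 0.0462
```

>>> arm_command:
  plan: [0,0,0.05,0,0,0,1,0,0,0,0,0,0,1]

```text
time: 12.02
tool_pos: [0.5447, 0.1439, 0.0686]
ee_rot: [3.141, -0.0, 1.639]
wrist_force: [-0.4, -0.6, -0.7]
width: 0.0456
```

>>> arm_command:
  plan: [0,0,0.05,0,0,0,1,0,0,0,0,0,0,1]

```text
time: 12.28
tool_pos: [0.5448, 0.1439, 0.0684]
ee_rot: [3.141, -0.0, 1.639]
wrist_force: [-0.1, -0.5, 1.1]
width: 0.0459
```

>>> arm_command:
  plan: [0,0,0.05,0,0,0,1,0,0,0,0,0,0,1]

```text
time: 12.52
tool_pos: [0.5448, 0.1439, 0.0681]
ee_rot: [3.141, -0.0, 1.639]
wrist_force: [-1.0, -0.2, 4.5]
width: 0.0459
```

>>> arm_command:
  plan: [0,0,0,0,0,-4,1,0,0,0,0,0,-4,1,0,0,0,0,0,-4,1,0,0,0,0,0,-4,1,0,0,0,0,0,0,1]

```text
time: 13.15
tool_pos: [0.5445, 0.144, 0.0669]
ee_rot: [-3.141, -0.0, 1.918]
wrist_force: [0.1, 1.5, -0.2]
width: 0.0459
```

>>> arm_command:
  plan: [0,0,0,0,0,-2,1,0,0,0,0,0,0,1]

```text
time: 13.4
tool_pos: [0.5445, 0.1439, 0.067]
ee_rot: [-3.141, -0.0, 1.954]
wrist_force: [-1.5, 0.1, -1.1]
width: 0.0457
```

>>> arm_command:
  plan: [0,0,0,0,0,-2,1,0,0,0,0,0,0,1]

```text
time: 13.65
tool_pos: [0.5444, 0.1439, 0.0673]
ee_rot: [-3.141, -0.0, 1.989]
wrist_force: [-0.1, -0.6, -1.5]
width: 0.0457
```

>>> arm_command:
  plan: [0,0,0,0,0,-2,1,0,0,0,0,0,0,1]

```text
time: 13.9
tool_pos: [0.5444, 0.1439, 0.0674]
ee_rot: [-3.141, -0.0, 2.024]
wrist_force: [-0.4, -0.2, -2.1]
width: 0.0456
```

```bash
python3 st.py .5445 .144
```

```text
t 13.9 pos [0.5444 0.1439 0.0674] yaw 2.0238 rp [-3.1412e+00 -2.0000e-04] F [-0.4 -0.2 -2.1] M [-0.03  0.19 -0.02] w 0.045570091578745385
cm dx,dy 0.006756906555060036 0.01269642125047212
```

>>> arm_command:
  plan: [0,0,0.1,0,0,-1,1,0,0,0.1,0,0,0,1,0,0,0,0,0,0,1]

```text
time: 14.28
tool_pos: [0.5445, 0.1437, 0.0654]
ee_rot: [-3.141, 0.0, 2.041]
wrist_force: [-2.1, -0.9, 0.0]
width: 0.046
```

>>> arm_command:
  plan: [0,0,0.15,0,0,0,1,0,0,0,0,0,0,1]

```text
time: 14.52
tool_pos: [0.5445, 0.1437, 0.0638]
ee_rot: [-3.141, 0.0, 2.041]
wrist_force: [-1.6, -1.4, -0.9]
width: 0.0458
```

```bash
python3 st.py .5445 .144
python3 - <<'E'
from h import *
s,o=snap('wrist','w8'); crop('w8',265,190,100,120,5)
E
```

```text
t 14.525 pos [0.5445 0.1437 0.0638] yaw 2.0407 rp [-3.1413e+00  1.0000e-04] F [-1.6 -1.4 -0.9] M [-0.23  0.41  0.01] w 0.045817639397659364
cm dx,dy 0.025784922907402422 0.009860815242741726
```

View pics/w8_c265_190.png

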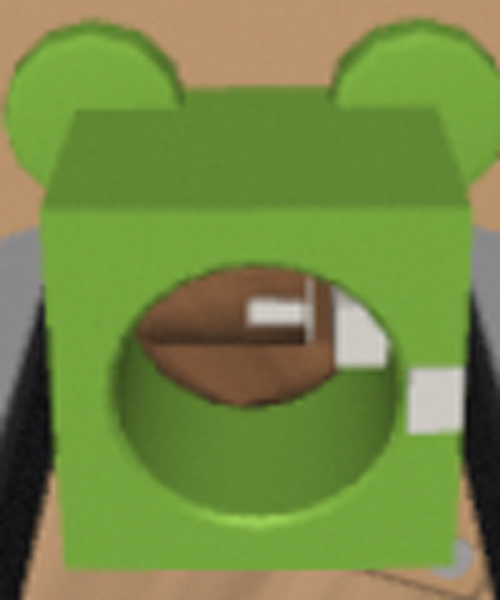

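>>> arm_command:
  plan: [0,0,0.25,0,0,0,1,0,0,0.25,0,0,0,1,0,0,0,0,0,0,1]

```text
time: 14.95
tool_pos: [0.5444, 0.1439, 0.0584]
ee_rot: [-3.141, -0.0, 2.041]
wrist_force: [-2.0, -1.2, -1.4]
width: 0.0459
```

>>> arm_command:
  plan: [0,0,0.25,0,0,0,1,0,0,0.25,0,0,0,1,0,0,0,0,0,0,1]

```text
time: 15.32
tool_pos: [0.5445, 0.1438, 0.0535]
ee_rot: [-3.141, -0.0, 2.041]
wrist_force: [-1.4, -1.8, -1.1]
width: 0.0457
```

>>> arm_command:
  plan: [0,0,0.25,0,0,0,1,0,0,0.25,0,0,0,1,0,0,0,0,0,0,1]

```text
time: 15.7
tool_pos: [0.5445, 0.1438, 0.0485]
ee_rot: [-3.141, -0.0, 2.041]
wrist_force: [-2.7, -1.9, 0.1]
width: 0.0457
```

Home expected at TCP z ≈ 0.0426.

>>> arm_command:
  plan: [0,0,0.2,0,0,0,1,0,0,0.2,0,0,0,1,0,0,0,0,0,0,1]

```text
time: 16.08
tool_pos: [0.5445, 0.1438, 0.0447]
ee_rot: [-3.141, -0.0, 2.041]
wrist_force: [-4.0, -2.5, 1.9]
width: 0.046
```

>>> arm_command:
  plan: [0,0,0.1,0,0,0,1,0,0,0.05,0,0,0,1,0,0,0,0,0,0,1]

```text
time: 16.45
tool_pos: [0.5445, 0.1438, 0.0435]
ee_rot: [-3.141, -0.0, 2.041]
wrist_force: [-4.5, -3.1, 2.6]
width: 0.0458
```

>>> arm_command:
  plan: [0,0,0.05,0,0,0,1,0,0,0,0,0,0,1]

```text
time: 16.7
tool_pos: [0.5445, 0.1438, 0.0431]
ee_rot: [-3.141, -0.0, 2.041]
wrist_force: [-5.0, -2.2, 2.5]
width: 0.0454
```

>>> arm_command:
  plan: [0,-0.04,0.05,0,0,0,1,0,0,0,0,0,0,1]

```text
time: 16.95
tool_pos: [0.5445, 0.1438, 0.0426]
ee_rot: [3.141, -0.0, 2.041]
wrist_force: [-3.7, -2.4, 1.9]
width: 0.0459
```

>>> arm_command:
  plan: [0,-0.02,0.05,0,0,0,1,0,0,0,0,0,0,1]

```text
time: 17.2
tool_pos: [0.5445, 0.1438, 0.0426]
ee_rot: [3.14, 0.0, 2.041]
wrist_force: [-4.1, -1.3, 4.8]
width: 0.0455
```

>>> arm_command:
  plan: [0,-0.02,0.05,0,0,0,1,0,0,0,0,0,0,1]

```text
time: 17.45
tool_pos: [0.5445, 0.1438, 0.0426]
ee_rot: [3.14, 0.0, 2.041]
wrist_force: [-5.2, -1.7, 7.4]
width: 0.0458
```

```bash
python3 st.py .5445 .144
python3 - <<'E'
from h import *
snap('side','d9');snap('wrist','w9'); crop('d9',220,140,80,70,8)
E
```

```text
t 17.45 pos [0.5445 0.1438 0.0426] yaw 2.0408 rp [3.14e+00 2.00e-04] F [-5.2 -1.7  7.4] M [-0.43  1.09 -0.02] w 0.04584785528731125
cm dx,dy 0.0182925527428479 0.011748813194599531
```

View pics/d9_c220_140.png

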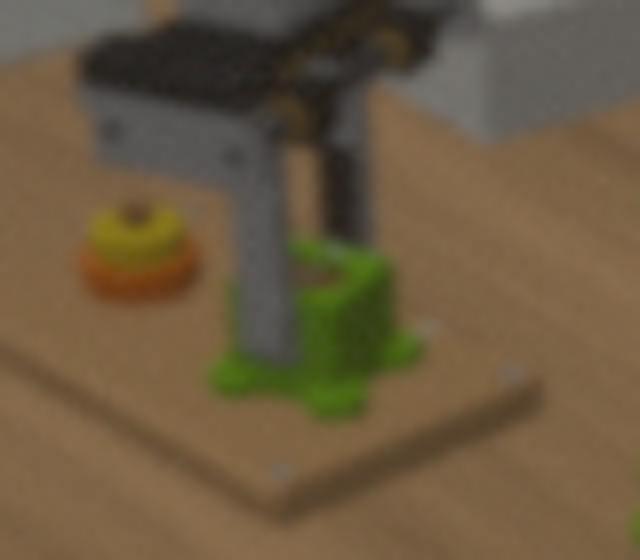

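View pics/w9.png

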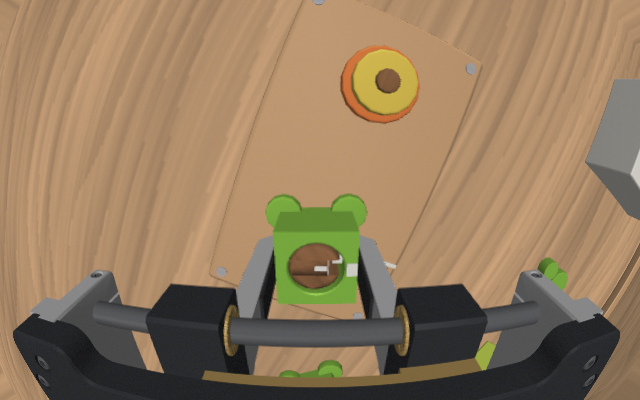

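>>> arm_command:
  plan: [0,0.04,-0.12,0,0,0,1,0,0,0,0,0,0,0.3,0,0,0,0,0,0,0.3,0,0,0,0,0,0,0.3,0,0,0,0,0,0,0.3]

```text
time: 18.18
tool_pos: [0.5445, 0.1438, 0.0427]
ee_rot: [3.141, -0.0, 2.041]
wrist_force: [0.8, 1.0, 0.3]
width: 0.0659
```

>>> arm_command:
  plan: [0,0,-1.5,0,0,0,0.3,0,0,-3,0,0,0,0.3,0,0,-5,0,0,0,0.3,-3,0,-3,0,0,0,0.3,-4,0,0,0,0,0,0.3,0,0,0,0,0,0,0.3,0,0,0,0,0,0,0.3]

```text
time: 19.05
tool_pos: [0.5758, 0.0816, 0.168]
ee_rot: [3.141, -0.001, 2.041]
wrist_force: [0.1, -0.5, -0.0]
width: 0.0657
```

```bash
python3 st.py .5445 .144
python3 - <<'E'
from h import *
s,o=snap('wrist','w10');snap('scene','s10'); snap('side','d10'); crop('d10',220,140,80,70,8)
print(proj(s,[.544,.1434,.062],o)); u,v=map(int,proj(s,[.544,.1434,.062],o)); crop('w10',u-50,v-50,100,100,6)
import os;os.rename(f'pics/w10_c{u-50}_{v-50}.png','pics/w10c.png')
E
```

```text
t 19.05 pos [0.5758 0.0816 0.168 ] yaw 2.0406 rp [ 3.1413e+00 -7.0000e-04] F [ 0.1 -0.5 -0. ] M [-0.06  0.05  0.06] w 0.06571180059167048
cm dx,dy 6.976652897341919 0.036183953562080734
(np.float64(315.3542433683794), np.float64(129.40043766069348))
```

View pics/w10c.png

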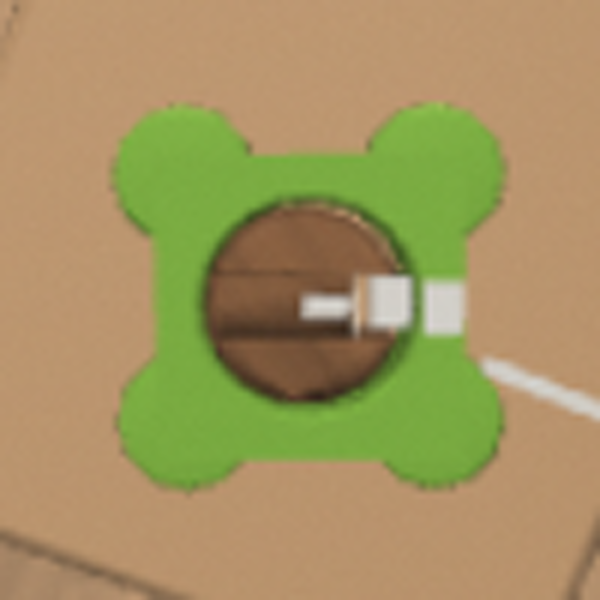

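View pics/s10.png

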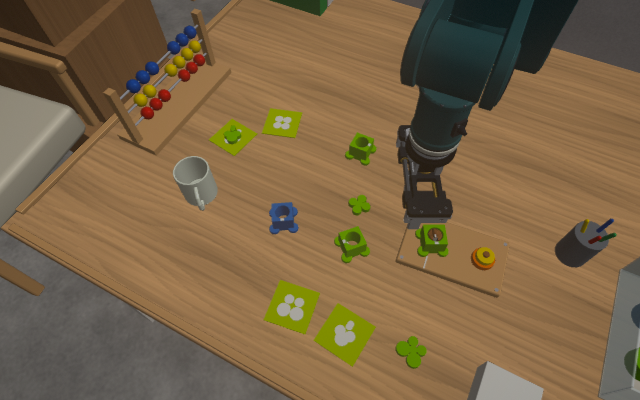

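View pics/d10_c220_140.png

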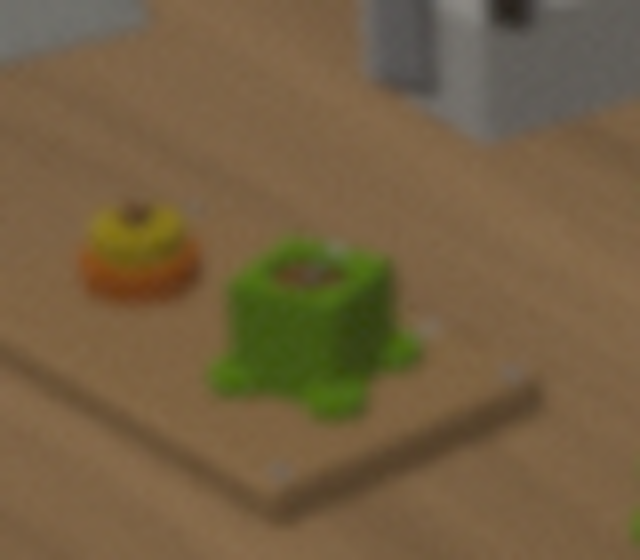

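The hub sits flat on the board with its tab in the slot. The mark is up, at wrist crop (443,307), in line with the tab. The other pieces and the mug are where they started.

```bash
python3 -c "
from bench import close_job
print(close_job())"
```

```text
the job is handed in; nothing more can be done
None
```

The lime-green hub is fully home on the board with its tab in the slot and its mark up. I have released it and handed the job in at about 19 s of the 72 s allowed.

- **Choice of hub:** Three loose hubs were green. I took the one farthest to the robot's right (y ≈ -0.19 m), at pixel (314,160) in the scene picture.
- **Fitting:** I slipped it over the post about 23° short of the slot. I pressed with about 5 N and turned it until the vertical force fell away and the tab dropped in, then slid it down.
- **Home check:** It stopped at TCP height 0.0426 m, exactly 18 mm above the grip height on the table, and did not move under a 7 N push. The highest force I read on the way was about 9 N, well under the 30 N limit.
- **After release:** The wrist view shows the post flush in the bore, with tab, slot and mark in line. The side view shows the petals flat on the board. In the scene picture the blue hub, other pieces and mug are where they started, and the wrist force was about zero.

One thing disagreed: the contact force fell away about 7° before the slot angle I had measured from the picture. I finished the turn to the measured angle, and the hub went down with at most about 5 N of side force.

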